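Close a gel caster on its tray and lock the gate

ROBOT

A 7-joint arm with a two-finger parallel gripper is mounted at the origin on a cart in front of the work surface, level with it; the furniture and walls round the work are solid. World frame = base frame: x ahead of the robot, y to its left, z up, the work surface at z = 0. Lengths are in mm, angles in degrees, forces in N, time in s.
With the tool pointing down it reaches from about 400 to 875 mm from the base axis. Payload 6.5 kg.
Tool frame: the origin (TCP) lies midway between the tips of the shut fingers; the grasp point (between the pads) lies r.grip_depth behind it (r.grip_depth is the distance from the TCP to the grasp point, in mm); z points along the fingers, y is the line along which they close (so a half turn about z gives the same grasp; the last joint's range is limited). The gripper opens to 85 mm and grips with 20 to 120 N. Pads are 22 mm wide; open, the fingers measure 114 mm over their backs; the gripper's body (76 mm by 85 mm) begins 54 mm behind the grasp point. The pads swing forward as they close: fully open they stand 13 mm farther back than shut.
Start: joints at [62.613, 30.733, -0.252, 88.115, 0.149, 61.152, -4.079], TCP at [260.164, -595.655, 231.29] pointing down, gripper open.
Joint ranges: [-154.64, 154.64], [-21.42, 123.67], [-72.66, 72.17], [13.99, 137.28], [-74.86, 254.86], [10.95, 109.41], [-158.01, 158.01]. Speed limits (degrees/s): [136.94, 136.94, 180, 180, 180, 180, 180].

INTERFACE

Orientations are given as [roll, pitch, yaw] about the fixed x, y, z axes, in that order (R = Rz(yaw) Ry(pitch) Rx(roll)).
In Python, from bench import r gives the robot as it stands.
- The arm moves only by the shell command python3 -m pendant 'ROWS' [FORCE]. ROWS is a JSON object whose one key "commands" holds a list of rows, each a list of 3 entries, a list of its own where there are three numbers: the shift along the tool's x, y, z in cm, then the turn, a rotation vector about the tool's x, y, z in rad, then the opening, from -1 (shut) to 1 (fully open). In form: {"commands": [[[dx, dy, dz], [ax, ay, az], claw], ...]}. A call has 1 to 12 rows; each row is the pose to reach, as a shift and turn from the pose commanded when the call began, along the tool's axes at that moment; what a row does not reach only later rows make up. A row lasts 1/10 s, in which the tool goes at most 50 mm and 8.59 degrees, less where a joint would pass 70% of its speed; a pose out of reach is approached as far as the arm can. A call with a gripper value outside its range is refused whole. The fingers move at their own pace and stop on an object; FORCE is the grip in N (left out, the last holds). Time passes only in rows, so rows that repeat a pose let the fingers close. It gives the time, the measured TCP pose, the force, the opening and the grip force at its end, in the units of the state.
- r.observe(): the state, without advancing time (a new reading comes with each control period).
- r.snapshot(name): name is "scene" or "top"; returns a dict with "image" (480x640x3 uint8, blue, green, red), "camera_matrix" (3x3 intrinsics, pixels), "pose" (4x4, takes a point from camera to world coordinates). Camera axes: x right, y up, looking along -z (the intrinsics and any distortion apply to the point x, -y, -z); pixel columns grow to the right and rows downward; lengths in mm; the calibration is good to about 2 mm. A picture is of the moment at which its call begins. There is no depth.
- r.sign_off(): hands the job in; it is judged then, once.
The state is a dict: "time_s": time; "qpos": joint angles; "joint_velocities": joint speeds; "joint_torque": joint torques, N m; "tool_pos": TCP position; "tool_rot": TCP orientation; "ft_force": force on the tool from outside, world axes, zero at the start; "moment": the same for the moment, N m; "grip_width": opening from 0.0 (shut) to 1.0 (fully open); "grip_force": force on a finger pad.
Only numpy, scipy, OpenCV 4.12 (cv2) and the standard library are available. Lean on these libraries where they do the work, as an engineer would, in place of code of your own. Each camera call takes 0.05 s, during which the arm holds its last target. There are 200 camera calls.

TASK

Set the amber gel tray, open side up, flat in the bed of the gel caster between its low lips, and slide the gate up against it until the tray is pressed home on the fixed end wall and the gate's red pointer stands at the red length mark. Keep the gate there, with its cam lever still open, against the push of its soft gasket, then squeeze the orange lever fully shut against the black fixed grip, and finish while still holding lever and grip squeezed together. Leave the other things on the bench where they are.

Things in the scene. Friction and masses are not known exactly. Their poses are not given: they have to be found in the camera images.
- caster: Gel caster fixed on the bench: dark blue base 270 x 124 mm, its top 12 mm above the bench. Origin: centre of its underside; x lengthwise, the way the gate slides, towards the white fixed end wall (36 mm high above the base top, inner face at x = +115 mm); z up; the graduated +y edge is nearer the robot. Tray bed between two lips 4 mm high, 67 mm apart, from x = +24 to +112 mm.
- seat (a point): Centre of the place on the base top where the tray's underside centre lies when it is home against the fixed end wall (caster x = +65 mm, y = 0, z = 12 mm); axes as the caster's.
- mark (a point): The red length mark, a short red line across the +y edge of the base (caster x = +4 mm, y = +57 mm, z = 12 mm); axes as the caster's.
- pointer (a point): Tip of the red pointer at the foot of the gate's +y end, 5 mm behind the gate wall's front face. It stands at the mark when its x along the caster equals the mark's.
- gate (a joint): Slide of the gate towards the fixed wall, m: 0 fully back, 0.055 with the pointer at the mark, 0.062 end stop; starts 0 to 0.02. About 1 N of friction while the lever is open. The gate is a white upright wall 10 mm thick, 112 mm wide, its top 54 mm above the bench, with fixed grip and lever behind it on a low foot (foot's top 21 mm above the bench).
- gasket (a joint): Compression of the dark soft gasket on the gate's front, m, 0 free: 70 x 28 mm, standing 10 mm proud of the gate wall, spring rate 2.2 N/mm. With the tray home and the pointer at the mark it is compressed about 4 mm (9 N), and pushes an unlocked gate that is let go back off the mark.
- lever (a joint): Angle of the cam lever, rad: 0 shut (upright, beside the fixed grip), 0.62 fully open; starts 0.50 to 0.60. Turns about a pin along the caster's x, 27 mm above the bench, and leans towards the caster's +y when open. Stays where it is left. Over its last part the cam presses on a steel strip and locks the gate; this takes up to about 20 N on the handle.
- lever_handle: Orange handle of the cam lever: 26 mm along x, 8 mm thick in y, 46 mm long from the pin (top 73 mm above the bench when shut). Origin on the pin's axis, z along the handle away from the pin, x as the caster's.
- fixed_grip: Black upright grip on the gate: 34 mm along x, 8 mm thick in y, 52 mm high, top 73 mm above the bench. Origin: centre of its underside, 31 mm behind the gate wall's front face (the wall's back is 4 mm ahead of the grip's front edge); axes as the caster's. Far face at y = -4 mm. Fingers lowered on both sides of grip and lever can push the back of the gate wall with their flanks.
- grip_mid (a point): Point fixed in the gate, 31 mm behind the gate wall's front face and 52 mm above the bench, a good height for the pads, midway across fixed grip and shut lever, which are 22 mm thick together (y = -11 to +11 mm here; axes as the caster's). With the lever at 0.60 rad its outer tip is at about y = +36 mm, 67 mm above the bench: 47 mm across both.
- tray: Loose gel tray of amber acrylic, 0.11 kg: open-topped, open-ended channel 100 mm long (x), 62 mm wide (y), 24 mm high; floor 4 mm, two side walls 5 mm thick along x with comb slots. Origin: centre of its underside, z up. It starts open side up; either end may face the fixed wall.
- bottle: Brown dye bottle with a red cap, 56 mm wide, 126 mm high. Bystander; origin: centre of its underside.
- cup_red: Sample cup with a red lid, 56 x 58 mm. Bystander; origin: centre of its underside.
- cup_blue: Sample cup with a blue lid, 56 x 58 mm. Bystander; origin: centre of its underside.
- slides: Blue slide box with a white lid, 37 x 84 x 32 mm. Bystander; origin: centre of its underside.
- beaker: Small clear beaker, 52 mm wide, 66 mm high. Bystander; origin: centre of its underside.
- tubes: Green microtube rack, 62 x 130 x 43 mm. Bystander; origin: centre of its underside.
- dish: Shallow culture dish, 94 mm wide, 16 mm high. Bystander; origin: centre of its underside.

How it is judged (in metres and radians):
On the way, in this order (a step that is already met when the one before it is completed fails the run):
1. the tray lies flat between the lips in front of the open gate, let go (y of tray in the frame of seat between -0.005 and 0.005 m and z of tray in the frame of seat between -0.003 and 0.003 m and angle between tray's own z axis and vertical below 0.05 rad and angle between the x axis of tray and the x axis of caster, either way round below 0.07 rad and x of tray in the frame of seat between -0.03 and 0.0035 m and x of pointer in the frame of mark below -0.008 m and contact force between the fingers and tray below 0.05 N), for 0.2 s.
2. the gate is held at the length mark with the tray pressed home, the lever still open (x of pointer in the frame of mark between -0.0025 and 0.0025 m and y of tray in the frame of seat between -0.005 and 0.005 m and z of tray in the frame of seat between -0.003 and 0.003 m and angle between tray's own z axis and vertical below 0.05 rad and angle between the x axis of tray and the x axis of caster, either way round below 0.07 rad and x of tray in the frame of seat between -0.0035 and 0.0035 m and value of joint gasket above 0.001 m and value of joint lever above 0.3 rad), for 0.2 s.
3. the lever is shut with the gate at the mark (x of pointer in the frame of mark between -0.0025 and 0.0025 m and y of tray in the frame of seat between -0.005 and 0.005 m and z of tray in the frame of seat between -0.003 and 0.003 m and angle between tray's own z axis and vertical below 0.05 rad and angle between the x axis of tray and the x axis of caster, either way round below 0.07 rad and x of tray in the frame of seat between -0.0035 and 0.0035 m and value of joint gasket above 0.001 m and value of joint lever below 0.06 rad), for 0.2 s.
At the end, for the whole second after the job is handed in: Pointer within 2.5 mm of the mark; tray flat, within 3.5 mm of home lengthwise, 5 mm across, 0.07 rad in turn; gasket compressed over 1 mm; lever within 0.06 rad of shut; fingers press on lever handle and fixed grip with over 4 N each and do not touch the tray (all of step 3 and contact force between the fingers and lever_handle above 4 N and contact force between the fingers and fixed_grip above 4 N and contact force between the fingers and tray below 0.05 N); the arm keeps its last pose, push and grip.
It fails at once if one of the other things on the bench is moved more than 15 mm (distance of any of bottle, cup_red, cup_blue, slides, beaker, tubes, dish from where it was at the start of the episode above 0.015 m).
It also fails if it takes over 42 s, if anything falls off the work surface, if the arm or the gripper's body presses on something with over 40 N, if the wrist force passes 120 N, or if a joint passes its speed limit or range.

## Working session

There is one attempt and no reset: what is moved stays moved. The work goes in short steps, Python scripts to look and compute and a shell command to move; the robot and the scene stay as the last step left them, time stands still between calls to the robot, and variables do not carry over. Pictures are saved under pics/ and viewed, at most 10 in all, crops included, and the job is handed in when it is done.

```bash
ls; mkdir -p pics
cat > h.py <<'E'
import numpy as np, cv2, json
from bench import r
def snap(n,f):
    s=r.snapshot(n); cv2.imwrite('pics/%s.png'%f,s['image'])
    json.dump({'K':np.array(s['camera_matrix']).tolist(),'P':np.array(s['pose']).tolist()},open('pics/%s.json'%f,'w'))
def cam(f):
    d=json.load(open('pics/%s.json'%f)); return np.array(d['K']),np.array(d['P'])
def ray(f,uv):
    K,P=cam(f); a=np.linalg.inv(K)@[uv[0],uv[1],1]; d=P[:3,:3]@[a[0],-a[1],-a[2]]; return P[:3,3],d/np.linalg.norm(d)
def atz(f,uv,z):
    o,d=ray(f,uv); return o+d*(z-o[2])/d[2]
def tri(l):
    A=np.zeros((3,3));b=np.zeros(3);R=[ray(*x) for x in l]
    for o,d in R:
        M=np.eye(3)-np.outer(d,d);A+=M;b+=M@o
    p=np.linalg.solve(A,b); return p,[np.linalg.norm((np.eye(3)-np.outer(d,d))@(p-o)) for o,d in R]
def proj(f,p):
    K,P=cam(f); c=P[:3,:3].T@(np.array(p)-P[:3,3]); q=K@[c[0],-c[1],-c[2]]; return q[:2]/q[2]
E
python3 - <<'E'
from h import *
snap('scene','s0');snap('top','t0')
for n in('s0','t0'): print(cam(n))
print(r.observe(),r.grip_depth)
E
```

```text
pics
(array([[542.90372638,   0.        , 319.55284162],
       [  0.        , 542.90372638, 243.58186794],
       [  0.        ,   0.        ,   1.        ]]), array([[ 7.85720529e-01,  3.93851957e-01, -4.76994640e-01,
        -2.91361240e+02],
       [-6.18217422e-01,  5.26432722e-01, -5.83674403e-01,
        -9.71253472e+02],
       [ 2.12242807e-02,  7.53491357e-01,  6.57115138e-01,
         1.19785041e+03],
       [ 0.00000000e+00,  0.00000000e+00,  0.00000000e+00,
         1.00000000e+00]]))
(array([[602.79534683,   0.        , 323.40398871],
       [  0.        , 602.79534683, 242.95979959],
       [  0.        ,   0.        ,   1.        ]]), array([[ 1.94586189e-01,  9.13226338e-01, -3.57985854e-01,
        -6.01667626e+01],
       [-9.80885375e-01,  1.81279877e-01, -7.07211982e-02,
        -8.66676242e+01],
       [ 3.11170727e-04,  3.64904457e-01,  9.31044919e-01,
         1.60334969e+03],
       [ 0.00000000e+00,  0.00000000e+00,  0.00000000e+00,
         1.00000000e+00]]))
{'time_s': 0.1, 'qpos': array([62.61239413, 30.77534312, -0.25464715, 88.16433684,  0.14815305,
       61.14991735, -4.07767797]), 'joint_velocities': array([ 0.0198665 , -0.12196896,  0.06039722, -0.17938184, -0.04969337,
        0.0864137 ,  0.08325396]), 'joint_torque': array([ 2.19835798e-03, -5.84566462e+01,  1.05146382e+00, -2.59779006e+01,
        1.25578005e-02,  4.60691663e-03,  3.75493948e-05]), 'tool_pos': array([ 259.9436896 , -595.15325962,  230.4806517 ]), 'tool_rot': array([-1.79910914e+02,  5.70697340e-03,  2.36004099e+01]), 'ft_force': array([ 0.54035808, -0.42653267, -0.13640537]), 'moment': array([-0.07456901, -0.05712132,  0.01172456]), 'grip_force': 0.0, 'grip_width': 1.000117326560166} 18.700000000000003
```

View pics/s0.png

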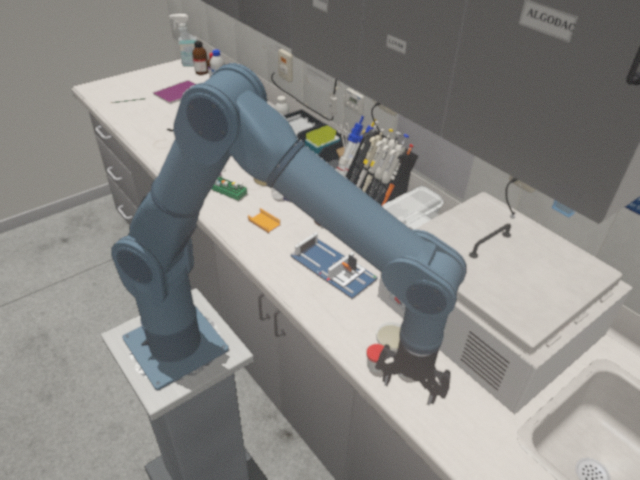

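View pics/t0.png

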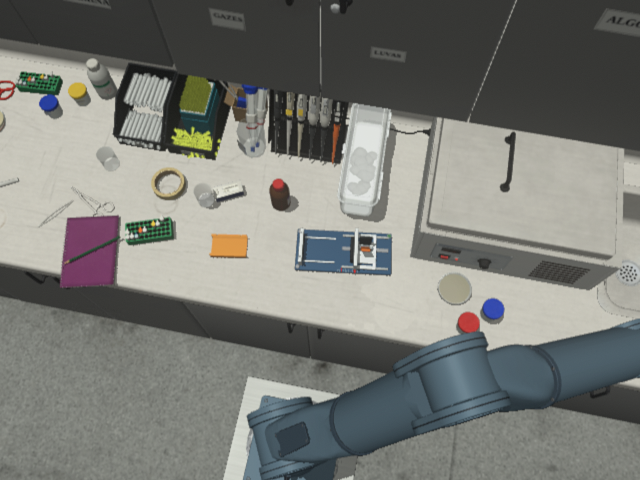

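The scene view shows the tray at about (265,220) and the caster at about (335,265). In the top view the tray is at (229,246) and the caster at (343,252), with its white end wall at the left, (303,246). I'll enlarge both.

Run:
```python
from h import *
a=cv2.imread('pics/t0.png')[222:282,203:403]; b=cv2.imread('pics/s0.png')[204:304,240:380]
A=cv2.resize(a,None,fx=4,fy=4,interpolation=cv2.INTER_CUBIC);B=cv2.resize(b,None,fx=3.6,fy=3.6,interpolation=cv2.INTER_CUBIC)
c=np.zeros((600,800,3),np.uint8);c[:240]=A;c[240:,:504]=B
cv2.imwrite('pics/c0.png',c)
for f,n in(('t0','t'),('s0','s')):
    im=cv2.imread('pics/%s.png'%f);h=cv2.cvtColor(im,cv2.COLOR_BGR2HSV)
    for nm,lo,hi in(('tray',(8,120,120),(25,255,255)),('base',(100,90,40),(118,255,160))):
        m=cv2.inRange(h,lo,hi);k,l,s,ce=cv2.connectedComponentsWithStats(m)
        for i in range(1,k):
            if s[i,4]>150: print(f,nm,s[i],ce[i])
```

```text
t0 tray [ 68  83  18  15 213] [76.55868545 89.82629108]
t0 tray [210 234  37  23 770] [228.69090909 245.4961039 ]
t0 base [ 39  94  19  18 229] [ 48.28384279 102.75982533]
t0 base [ 299  230   55   42 1402] [326.68972896 250.85378031]
t0 base [358 239  33  35 424] [381.84669811 257.60141509]
s0 tray [249 210  30  22 345] [264.96811594 220.66666667]
s0 base [348 117  15  26 173] [356.47398844 132.67052023]
```

View pics/c0.png

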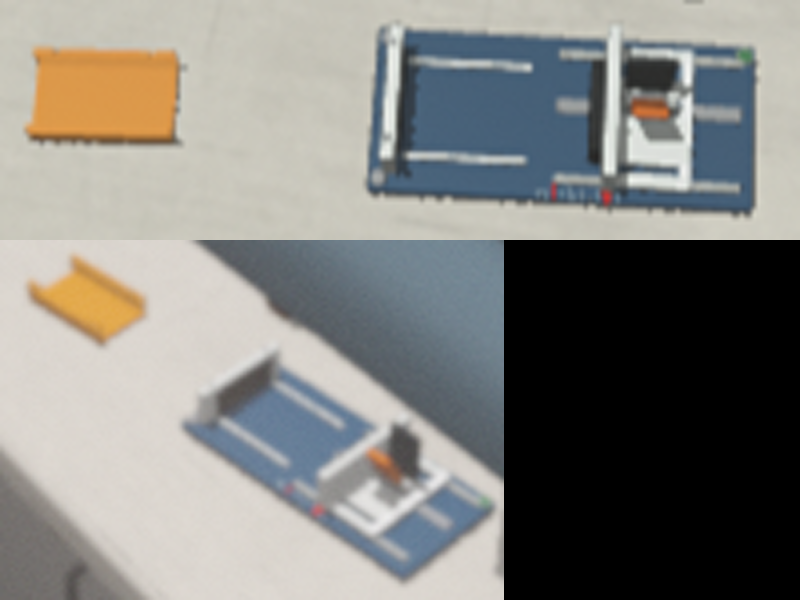

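The crop shows the tray's corners clearly (top crop (37,48), (178,52), (177,140), (28,137)). It also shows the base corners, the red mark at (554,190) and the pointer at (607,198). I'll fit the tray and caster poses with both views.

```bash
cat > fit.py <<'E'
from h import *
from scipy.optimize import least_squares
T=lambda x,y:('t0',(203+(x+.5)/4-.5,222+(y+.5)/4-.5))
S=lambda x,y:('s0',(240+(x+.5)/3.6-.5,204+(y-240+.5)/3.6-.5))
def fit(pts,x0,fixz=False):
    def w(p,l):
        c,s=np.cos(p[3]),np.sin(p[3]); return [p[0]+c*l[0]-s*l[1],p[1]+s*l[0]+c*l[1],p[2]+l[2]]
    def res(p):
        if fixz:p=np.array([p[0],p[1],0,p[3]])
        return np.concatenate([proj(f,w(p,l))-uv for l,(f,uv) in pts])
    q=least_squares(res,x0,loss='soft_l1',f_scale=.5)
    print(np.round([*q.x[:3],np.degrees(q.x[3])],2)); print(np.round(res(q.x).reshape(-1,2),1).tolist()); return q.x
E
cat > run1.py <<'E'
from fit import *
c=[((135,-62,12),T(379,27)),((-135,-62,12),T(756,46)),((4,57,12),T(554,190)),((135,62,12),T(369,186)),((-135,62,0),T(752,212)),
((135,62,0),S(183,430)),((-135,62,0),S(404,581)),((-135,-62,12),S(494,505)),((4,57,12),S(289,490)),
((24,-35.5,16),T(532,68)),((24,35.5,16),T(525,159)),((24,-35.5,16),S(343,427)),((24,35.5,16),S(288,465))]
p=fit(c,[600,0,0,1.57]);fit(c,[600,0,0,1.57],True)
for k in('ts',):
    t=[((50,-31,24),T(37,48)),((-50,-31,24),T(178,52)),((50,31,24),T(28,134)),((-50,31,24),T(177,137)),
    ((50,31,24),S(28,284)),((50,-31,24),S(73,258)),((-50,-31,24),S(146,300)),((-50,31,0),S(104,344))]
    q=fit(t,[600,150,0,1.57]);fit(t,[600,150,0,1.57],True)
pt,e=tri([T(607,198),S(318,511)]); print(pt,e)
m,e=tri([T(554,190),S(289,490)]); print(m,e)
E
python3 run1.py
```

```text
[ 5.4007e+02 -2.5580e+01 -2.7000e-01  9.7800e+01]
[[-0.0, -0.6], [0.0, -0.2], [-0.1, 0.5], [-0.9, 0.5], [-0.2, 0.9], [-0.6, 0.3], [0.0, 1.5], [1.6, -0.6], [-0.0, 0.2], [-0.0, -0.7], [0.4, 0.1], [0.4, -0.3], [0.4, -0.3]]
[ 5.3995e+02 -2.5640e+01 -2.9000e-01  9.7810e+01]
[[-0.0, -0.6], [0.1, -0.2], [-0.1, 0.5], [-0.9, 0.5], [-0.2, 0.9], [-0.7, 0.3], [0.0, 1.5], [1.6, -0.7], [-0.1, 0.2], [-0.0, -0.7], [0.4, 0.1], [0.4, -0.4], [0.4, -0.3]]
[4.8959e+02 2.9295e+02 3.4000e-01 4.6072e+02]
[[-0.0, 0.9], [0.0, 0.2], [0.5, -0.1], [-0.9, -0.5], [-0.0, 0.1], [0.3, -0.6], [0.3, -0.4], [-0.5, 1.2]]
[489.71 293.09   0.   820.7 ]
[[-0.0, 0.9], [0.0, 0.2], [0.5, -0.1], [-0.9, -0.5], [-0.0, 0.1], [0.3, -0.6], [0.3, -0.3], [-0.5, 1.3]]
[484.92364522 -66.89918429  15.43910996] [np.float64(0.23571481139749725), np.float64(0.23571481139748438)]
[483.84703229 -29.32693989  12.32511444] [np.float64(0.5197087708642117), np.float64(0.5197087708641565)]
```

The fit is consistent. The caster is at (540,-25.6) with yaw 97.8°, and the tray is at (489.7,293.1) with yaw 100.7°. Both underside heights come out near 0, and the gate is at about 18 mm. Next I'll work out the moves.

```bash
cat >> h.py <<'E'
from scipy.spatial.transform import Rotation as Ro
def rel(p,yaw,pose=None):
    o=r.observe(); q,e=pose or (o['tool_pos'],o['tool_rot']); R=Ro.from_euler('xyz',e,degrees=True)
    print(np.round(R.inv().apply(np.array(p)-q)/10,2),np.round((R.inv()*Ro.from_euler('xyz',[180,0,yaw],degrees=True)).as_rotvec(),3))
def st():
    o=r.observe(); print(round(o['time_s'],2),np.round(o['tool_pos'],1),np.round(o['tool_rot'],2),np.round(o['ft_force'],1),round(o['grip_width'],3),round(o['grip_force'],1))
def tocaster(p,c=(540,-25.6,97.8)):
    a=np.radians(c[2]);d=np.array(p[:2])-c[:2];return np.round([np.cos(a)*d[0]+np.sin(a)*d[1],-np.sin(a)*d[0]+np.cos(a)*d[1]],1)
def fromcaster(x,y,c=(540,-25.6,97.8)):
    a=np.radians(c[2]);return np.round([c[0]+np.cos(a)*x-np.sin(a)*y,c[1]+np.sin(a)*x+np.cos(a)*y],1)
E
python3 - <<'E'
from h import *
p0=([260.2,-595.7,231.3],[180,0,23.6])
rel([500,-150,231],65,p0)
rel([489.7,293.1,140],100.7,([500,-150,231],[180,0,65]))
E
```

```text
[ 3.982e+01 -3.124e+01  3.000e-02] [ 0.     0.    -0.723]
[ 39.72 -19.66   9.1 ] [ 0.     0.    -0.623]
```

```bash
python3 -m pendant '{"commands":[[[39.8,-31.2,0],[0,0,-0.72],1],[[39.8,-31.2,0],[0,0,-0.72],1],[[39.8,-31.2,0],[0,0,-0.72],1],[[39.8,-31.2,0],[0,0,-0.72],1],[[39.8,-31.2,0],[0,0,-0.72],1],[[39.8,-31.2,0],[0,0,-0.72],1],[[39.8,-31.2,0],[0,0,-0.72],1],[[39.8,-31.2,0],[0,0,-0.72],1],[[39.8,-31.2,0],[0,0,-0.72],1],[[39.8,-31.2,0],[0,0,-0.72],1],[[39.8,-31.2,0],[0,0,-0.72],1],[[39.8,-31.2,0],[0,0,-0.72],1]]}' 40; python3 -c "
from h import *
st();rel([489.7,293.1,140],100.7)"
```

```text
time_s: 1.3
tool_pos: [500.4, -148.6, 231.0]
tool_rot: [-180.0, -0.0, 65.1]
ft_force: [-0.3, -1.2, 0.9]
grip_width: 1.001
grip_force: 0.0
1.3 [ 500.4 -148.6  231. ] [-1.7997e+02 -2.0000e-02  6.5080e+01] [-0.3 -1.2  0.9] 1.001 0.0
[ 39.6  -19.58   9.13] [-0.    -0.001 -0.622]
```

```bash
python3 -m pendant '{"commands":[[[39.7,-19.6,9.1],[0,0,-0.622],1],[[39.7,-19.6,9.1],[0,0,-0.622],1],[[39.7,-19.6,9.1],[0,0,-0.622],1],[[39.7,-19.6,9.1],[0,0,-0.622],1],[[39.7,-19.6,9.1],[0,0,-0.622],1],[[39.7,-19.6,9.1],[0,0,-0.622],1],[[39.7,-19.6,9.1],[0,0,-0.622],1],[[39.7,-19.6,9.1],[0,0,-0.622],1],[[39.7,-19.6,9.1],[0,0,-0.622],1],[[39.7,-19.6,9.1],[0,0,-0.622],1],[[39.7,-19.6,9.1],[0,0,-0.622],1],[[39.7,-19.6,9.1],[0,0,-0.622],1]]}'; python3 -c "
from h import *
st();rel([489.7,293.1,4],100.7)"
```

```text
time_s: 2.5
tool_pos: [492.4, 289.1, 139.9]
tool_rot: [-180.0, 0.1, 100.3]
ft_force: [1.1, -0.7, 0.2]
grip_width: 0.998
grip_force: 0.0
2.5 [492.4 289.1 139.9] [-1.7997e+02  1.3000e-01  1.0030e+02] [ 1.1 -0.7  0.2] 0.998 0.0
[ 0.47 -0.18 13.59] [-0.     0.002 -0.007]
```

```bash
python3 -m pendant '{"commands":[[[0,0,4.5],[0,0,0],1],[[0,0,9],[0,0,0],1],[[0,0,12.5],[0,0,0],1],[[0,0,13.4],[0,0,0],1],[[0,0,13.4],[0,0,0],1],[[0,0,13.4],[0,0,0],1]]}' 30; python3 -c "
from h import *
st();rel([489.7,293.1,5],100.7);snap('top','t1');snap('scene','s1')
im=cv2.resize(cv2.imread('pics/t1.png')[205:285,180:280],None,fx=4,fy=4,interpolation=2);b=cv2.resize(cv2.imread('pics/s1.png')[170:250,220:320],None,fx=4,fy=4,interpolation=2);cv2.imwrite('pics/c1.png',np.hstack([im,b]))"
```

```text
time_s: 3.1
tool_pos: [492.8, 292.1, 8.0]
tool_rot: [179.9, -0.0, 100.4]
ft_force: [-0.3, 0.2, -0.4]
grip_width: 1.002
grip_force: 0.0
3.1 [492.8 292.1   8. ] [ 1.7986e+02 -4.0000e-02  1.0041e+02] [-0.3  0.2 -0.4] 1.002 0.0
[ 0.15 -0.29  0.3 ] [ 0.002 -0.001 -0.005]
```

View pics/c1.png

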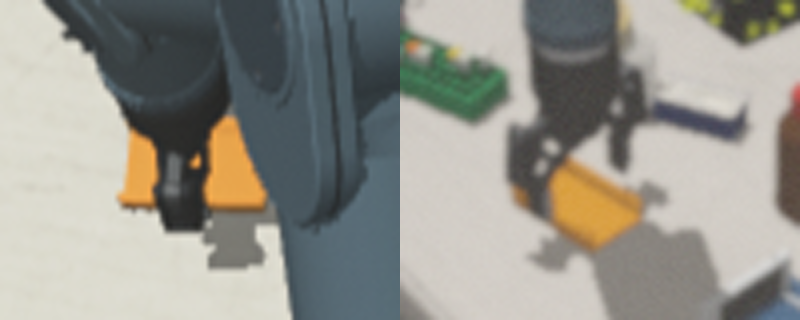

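The fingers straddle the tray, though about 3 mm off across. I'll correct that, lower a little and close.

```bash
python3 -m pendant '{"commands":[[[0.15,-0.3,0.5],[0,0,-0.005],1],[[0.15,-0.3,0.5],[0,0,-0.005],1],[[0.15,-0.3,0.5],[0,0,-0.005],-1],[[0.15,-0.3,0.5],[0,0,-0.005],-1],[[0.15,-0.3,0.5],[0,0,-0.005],-1],[[0.15,-0.3,0.5],[0,0,-0.005],-1],[[0.15,-0.3,0.5],[0,0,-0.005],-1],[[0.15,-0.3,0.5],[0,0,-0.005],-1],[[0.15,-0.3,0.5],[0,0,-0.005],-1],[[0.15,-0.3,0.5],[0,0,-0.005],-1]]}' 30
```

```text
time_s: 4.2
tool_pos: [488.4, 293.4, 1.7]
tool_rot: [180.0, -0.0, 100.8]
ft_force: [-0.1, -0.7, 5.4]
grip_width: 0.717
grip_force: 33.2
```

```bash
python3 -m pendant '{"commands":[[[0,0,-4],[0,0,0],-1],[[0,0,-8],[0,0,0],-1],[[0,0,-10],[0,0,0],-1],[[0,0,-10],[0,0,0],-1],[[0,0,-10],[0,0,0],-1],[[0,0,-10],[0,0,0],-1]]}'; python3 -c "
from h import *
st();p=fromcaster(55,0);print(p);rel([*p,80],97.8)"
```

```text
time_s: 4.8
tool_pos: [487.1, 292.3, 99.7]
tool_rot: [-179.8, 0.1, 100.8]
ft_force: [-0.2, 0.5, -1.3]
grip_width: 0.719
grip_force: 34.5
4.8 [487.1 292.3  99.7] [-1.7985e+02  7.0000e-02  1.0077e+02] [-0.2  0.5 -1.3] 0.719 34.5
[532.5  28.9]
[-26.72  -0.46   2.  ] [-0.003  0.001  0.052]
```

```bash
python3 -m pendant '{"commands":[[[-5,0,0],[0,0,0],-1],[[-9.5,0,1],[0,0,0.02],-1],[[-14,-0.2,2],[0,0,0.05],-1],[[-18.5,-0.4,2],[0,0,0.052],-1],[[-23,-0.5,2],[0,0,0.052],-1],[[-26,-0.5,2],[0,0,0.052],-1],[[-26.7,-0.5,2],[0,0,0.052],-1],[[-26.7,-0.5,2],[0,0,0.052],-1],[[-26.7,-0.5,2],[0,0,0.052],-1],[[-26.7,-0.5,2],[0,0,0.052],-1]]}'; python3 -c "
from h import *
st();p=fromcaster(55,0);rel([*p,80],97.8);snap('top','t2');snap('scene','s2')
im=cv2.resize(cv2.imread('pics/t2.png')[200:290,280:400],None,fx=3.3,fy=3.3,interpolation=2);b=cv2.resize(cv2.imread('pics/s2.png')[210:300,275:395],None,fx=3.3,fy=3.3,interpolation=2);cv2.imwrite('pics/c2.png',np.hstack([im,b]))"
```

```text
time_s: 5.8
tool_pos: [532.6, 32.1, 81.0]
tool_rot: [-180.0, -0.1, 98.0]
ft_force: [-0.5, -0.0, -1.1]
grip_width: 0.717
grip_force: 34.4
5.8 [532.6  32.1  81. ] [-1.7997e+02 -6.0000e-02  9.7960e+01] [-0.5 -0.  -1.1] 0.717 34.4
[-0.32 -0.05  0.1 ] [-0.    -0.001  0.003]
```

View pics/c2.png

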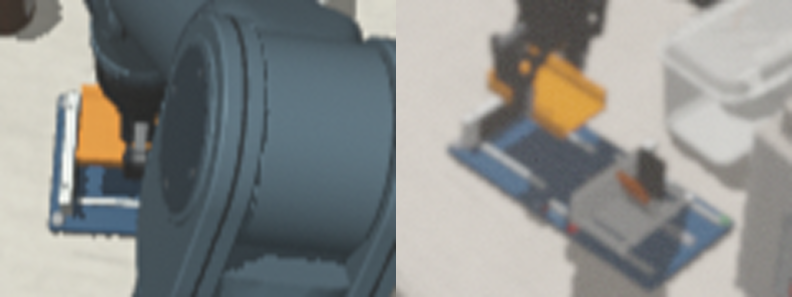

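The tray is held level over the bed. Its scene corners are at crop (568,140) and (606,97). I'll check its lateral and lengthwise position from those.

Run:
```python
from h import *
S=lambda x,y:(275+(x-396+.5)/3.3-.5,210+(y+.5)/3.3-.5)
zb=81-1.7
for n,uv,z,l in(('-50,31,0',S(568,140),zb,0),('-50,-31,24',S(606,97),zb+24,0),('-50,31,24',S(534,92),zb+24,0)):
    print(n,tocaster(atz('s2',uv,z)))
T=lambda x,y:(280+(x+.5)/3.3-.5,200+(y+.5)/3.3-.5)
print('50,-31,24',tocaster(atz('t2',T(80,86),zb+24)),'50,31,?',tocaster(atz('t2',T(76,162),zb+24)),tocaster(atz('t2',T(76,162),zb)))
print('tcp',tocaster(r.observe()['tool_pos']))
```

```text
-50,31,0 [ 6.8 25.5]
-50,-31,24 [  5.4 -23.9]
-50,31,24 [57.9 19.1]
50,-31,24 [111.2 -30.8] 50,31,? [109.7  35.8] [111.1  26.7]
tcp [57.7 -0.6]
```

```bash
python3 -m pendant '{"commands":[[[-0.2,-0.05,2.5],[0,0,0.003],-1],[[-0.2,-0.05,4.5],[0,0,0.003],-1],[[-0.2,-0.05,5.5],[0,0,0.003],-1],[[-0.2,-0.05,5.9],[0,0,0.003],-1],[[-0.2,-0.05,5.9],[0,0,0.003],-1],[[-0.2,-0.05,5.9],[0,0,0.003],-1]]}'; python3 -c "
from h import *
st();print(tocaster(r.observe()['tool_pos']))
snap('top','t3');snap('scene','s3')
im=cv2.resize(cv2.imread('pics/t3.png')[220:280,290:370],None,fx=5,fy=5,interpolation=2);b=cv2.resize(cv2.imread('pics/s3.png')[230:290,285:365],None,fx=5,fy=5,interpolation=2);cv2.imwrite('pics/c3.png',np.hstack([im,b]))"
```

```text
time_s: 6.5
tool_pos: [533.5, 28.2, 23.0]
tool_rot: [179.9, -0.0, 97.6]
ft_force: [-0.1, -1.0, -1.9]
grip_width: 0.72
grip_force: 34.4
6.5 [533.5  28.2  23. ] [179.93  -0.    97.64] [-0.1 -1.  -1.9] 0.72 34.4
[54.2 -0.9]
```

View pics/c3.png

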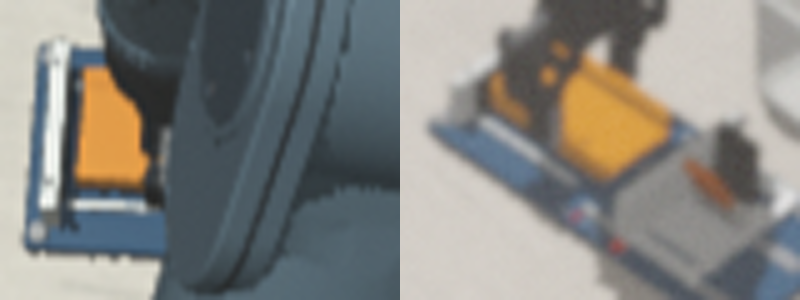

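The tray hangs about 9 mm above the bed, with its near edge at crop row ~185 and the near lip at row ~203. I'll check the lateral position.

```bash
python3 - <<'E'
from h import *
T=lambda x,y:(290+(x+.5)/5-.5,220+(y+.5)/5-.5)
S=lambda x,y:(285+(x-400+.5)/5-.5,230+(y+.5)/5-.5)
print('far top',tocaster(atz('t3',T(82,67),45)),'near top',tocaster(atz('t3',T(78,184),45)), 'near btm',tocaster(atz('t3',T(78,184),21)))
print('lip near centre',tocaster(atz('t3',T(100,203),16)))
print('scene -50,-31,24',tocaster(atz('s3',S(670,128),45)),'-50,31,0',tocaster(atz('s3',S(612,181),21)),'lip(near) edge',tocaster(atz('s3',S(530,145),16)))
# predicted pixels for tray at y=0
for f,B,l in(('t3',T,[(105,-31,45),(105,31,45),(90,35.5,16)]),('s3',S,[(5,-31,45),(5,31,45),(5,31,21)])):
    for q in l: print(f,q,proj(f,[*fromcaster(q[0],q[1]),q[2]]))
E
python3 - <<'E'
import cv2,sys
sys.path.insert(0,'.')
im=cv2.cvtColor(cv2.imread('pics/t3.png'),cv2.COLOR_BGR2HSV)
for c in(308,311,314,317): print(c,[(v,*im[v,c]) for v in list(range(230,237))+list(range(253,265))])
E
```

```text
far top [107.2 -33.7] near top [104.6  35.9] near btm [105.8  27.1]
lip near centre [93.  35.9]
scene -50,-31,24 [ -4.1 -18.8] -50,31,0 [ 5.1 23.7] lip(near) edge [68.8 32.8]
t3 (105, -31, 45) [306.74741809 233.94004565]
t3 (105, 31, 45) [305.16790151 254.75206486]
t3 (90, 35.5, 16) [310.7041947  260.14838958]
s3 (5, -31, 45) [339.06181533 251.99652048]
s3 (5, 31, 45) [325.65923262 261.36473349]
s3 (5, 31, 21) [325.44084352 266.95103958]
308 [(230, np.uint8(105), np.uint8(92), np.uint8(128)), (231, np.uint8(104), np.uint8(115), np.uint8(126)), (232, np.uint8(106), np.uint8(92), np.uint8(127)), (233, np.uint8(12), np.uint8(80), np.uint8(156)), (234, np.uint8(16), np.uint8(161), np.uint8(215)), (235, np.uint8(16), np.uint8(176), np.uint8(225)), (236, np.uint8(16), np.uint8(175), np.uint8(221)), (253, np.uint8(17), np.uint8(171), np.uint8(229)), (254, np.uint8(16), np.uint8(173), np.uint8(229)), (255, np.uint8(16), np.uint8(170), np.uint8(186)), (256, np.uint8(15), np.uint8(149), np.uint8(118)), (257, np.uint8(8), np.uint8(50), np.uint8(81)), (258, np.uint8(105), np.uint8(105), np.uint8
[... 2498 characters left out ...]
 np.uint8(90), np.uint8(6), np.uint8(44)), (236, np.uint8(60), np.uint8(6), np.uint8(44)), (253, np.uint8(16), np.uint8(174), np.uint8(230)), (254, np.uint8(16), np.uint8(174), np.uint8(229)), (255, np.uint8(16), np.uint8(174), np.uint8(207)), (256, np.uint8(15), np.uint8(166), np.uint8(155)), (257, np.uint8(15), np.uint8(135), np.uint8(102)), (258, np.uint8(0), np.uint8(15), np.uint8(68)), (259, np.uint8(105), np.uint8(90), np.uint8(111)), (260, np.uint8(101), np.uint8(29), np.uint8(169)), (261, np.uint8(90), np.uint8(11), np.uint8(181)), (262, np.uint8(103), np.uint8(39), np.uint8(150)), (263, np.uint8(104), np.uint8(102), np.uint8(130)), (264, np.uint8(104), np.uint8(110), np.uint8(128))]
```

Measured against the lips, the tray sits about 1.5 mm too far towards -y. I'll shift it and lower it.

```bash
python3 -m pendant '{"commands":[[[0.05,-0.17,0],[0,0,-0.002],-1],[[0.05,-0.17,0.3],[0,0,-0.002],-1],[[0.05,-0.17,0.6],[0,0,-0.002],-1],[[0.05,-0.17,0.8],[0,0,-0.002],-1],[[0.05,-0.17,0.8],[0,0,-0.002],-1],[[0.05,-0.17,0.8],[0,0,-0.002],-1]]}'; python3 -c "
from h import *
st();print(tocaster(r.observe()['tool_pos']))"
```

```text
time_s: 7.2
tool_pos: [531.0, 28.2, 14.2]
tool_rot: [-180.0, -0.0, 97.7]
ft_force: [-0.3, -0.4, -0.8]
grip_width: 0.718
grip_force: 34.4
7.2 [531.   28.2  14.2] [-179.99   -0.     97.74] [-0.3 -0.4 -0.8] 0.718 34.4
[54.5  1.6]
```

```bash
python3 -m pendant '{"commands":[[[0,0,0.1],[0,0,0],-1],[[0,0,0.1],[0,0,0],-1],[[0,0,0.1],[0,0,0],0.6],[[0,0,0.1],[0,0,0],0.9],[[0,0,0.1],[0,0,0],1],[[0,0,0.1],[0,0,0],1],[[0,0,-3],[0,0,0],1],[[0,0,-7],[0,0,0],1],[[0,0,-11],[0,0,0],1],[[0,0,-11],[0,0,0],1],[[0,0,-11],[0,0,0],1]]}'; python3 -c "
from h import *
st();print(tocaster(r.observe()['tool_pos']))
snap('scene','s4');snap('top','t4')
im=cv2.resize(cv2.imread('pics/t4.png')[220:280,290:370],None,fx=5,fy=5,interpolation=2);b=cv2.resize(cv2.imread('pics/s4.png')[230:300,285:385],None,fx=4,fy=4,interpolation=2);c=np.zeros((300,800,3),np.uint8);c[:,:400]=im;c[:280,400:]=b;cv2.imwrite('pics/c4.png',c)"
```

```text
time_s: 8.3
tool_pos: [531.7, 28.0, 125.1]
tool_rot: [179.9, 0.0, 97.7]
ft_force: [-0.6, -0.2, -0.2]
grip_width: 0.994
grip_force: 0.0
8.3 [531.7  28.  125.1] [1.7989e+02 3.0000e-02 9.7720e+01] [-0.6 -0.2 -0.2] 0.994 0.0
[54.2  0.9]
```

View pics/c4.png

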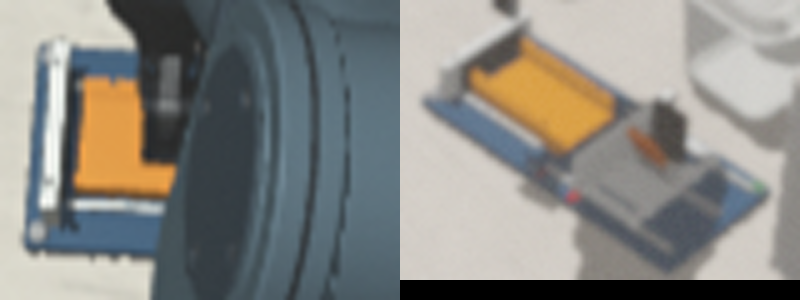

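The tray lies in the bed with the near lip clear of it. Its scene corners are at crop (557,153) and (615,108). I'll check flatness numerically and plan the gate approach.

Run:
```python
from h import *
T=lambda x,y:(290+(x+.5)/5-.5,220+(y+.5)/5-.5)
S=lambda x,y:(285+(x-400+.5)/4-.5,230+(y+.5)/4-.5)
print('far top',tocaster(atz('t4',T(85,77),36)),'near top',tocaster(atz('t4',T(77,188),36)))
print('scene',tocaster(atz('s4',S(557,153),12)),tocaster(atz('s4',S(615,104),36)),tocaster(atz('s4',S(469,88),36)),tocaster(atz('s4',S(527,38),36)))
print('pointer',tocaster(atz('s4',S(573,197),13)))
g=18;px=4-55+g; gm=px+5-31
print('gripmid x',gm)
p=fromcaster(gm+4,1);print(p);rel([*p,120],97.8)
```

```text
far top [105.6 -31.5] near top [105.4  35. ]
scene [11.9 30.6] [  1.4 -24.4] [96.5 44.8] [106.7 -32.2]
pointer [-31.5  58.2]
gripmid x -59
[546.5 -80.2]
[-10.93   0.15   0.34] [-0.002  0.    -0.001]
```

Run:
```python
from fit import *
a=cv2.resize(cv2.imread('pics/t0.png')[228:272,350:380],None,fx=13,fy=13,interpolation=0)
b=cv2.resize(cv2.imread('pics/s4.png')[248:285,332:366],None,fx=11.5,fy=13,interpolation=0)
h=max(a.shape[0],b.shape[0]);c=np.zeros((h,a.shape[1]+b.shape[1],3),np.uint8);c[:a.shape[0],:a.shape[1]]=a;c[:b.shape[0],a.shape[1]:]=b;cv2.imwrite('pics/c5.png',c);print(c.shape)
for x,y in((628,58),(678,58),(628,75),(628,90)): print('grip t z73',tocaster(atz(*T(x,y),73)),'z21',tocaster(atz(*T(x,y),21)))
for x,y in((632,118),(670,118),(632,98)): print('lever z65',tocaster(atz(*T(x,y),65)))
for yy in(-4,-11,0): 
  print(yy,[proj('t0',[*fromcaster(-58+dx,yy),73]).round(1).tolist() for dx in(-17,17)],[proj('s4',[*fromcaster(-58+dx,yy),73]).round(1).tolist() for dx in(-17,17)])
```

```text
(572, 781, 3)
grip t z73 [-41.6 -21.9] z21 [-43.7 -43.1]
grip t z73 [-75.7 -23.9] z21 [-79.  -45.2]
grip t z73 [-42.   -9.3] z21 [-44.2 -30.1]
grip t z73 [-42.5   1.7] z21 [-44.6 -18.8]
lever z65 [-46.3  18.8]
lever z65 [-72.1  17.3]
lever z65 [-45.7   4.2]
-4 [[371.6, 242.9], [359.2, 242.2]] [[352.9, 261.9], [344.6, 256.5]]
-11 [[371.7, 240.5], [359.3, 239.8]] [[354.4, 260.7], [346.1, 255.4]]
0 [[371.6, 244.2], [359.1, 243.5]] [[352.0, 262.5], [343.7, 257.1]]
```

View pics/c5.png

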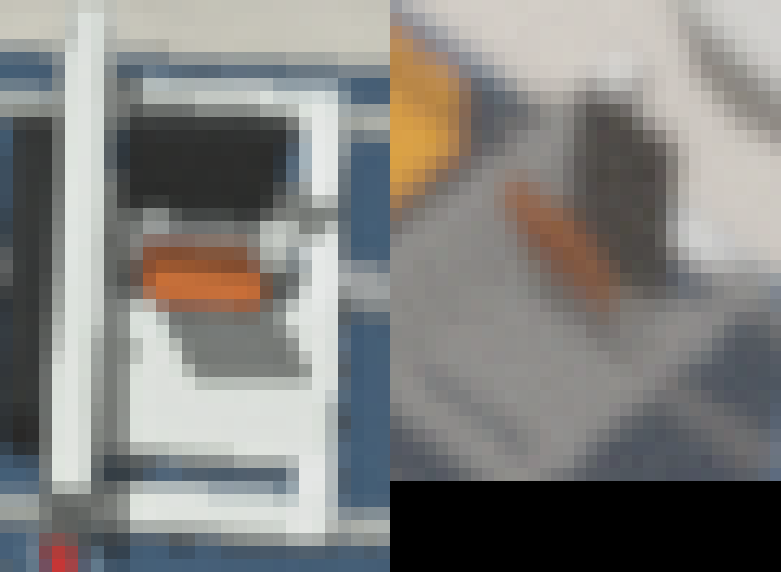

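The fixed grip and lever centre lies at about caster y ≈ -9 to -16, so I'll straddle with the TCP at y = -7 and use contact to refine it later.

```bash
python3 -c "
from h import *
p=fromcaster(-54,-7);rel([*p,115],97.8)"
python3 -m pendant '{"commands":[[[-4,0.3,0.5],[0,0,0],1],[[-8,0.6,1],[0,0,0],1],[[-10.8,0.8,1],[0,0,0],1],[[-10.8,0.8,1],[0,0,0],1],[[-10.8,0.8,1],[0,0,0],1],[[-10.8,0.8,1],[0,0,0],1]]}'; python3 -c "
from h import *
st();print(tocaster(r.observe()['tool_pos']))
p=fromcaster(-54,-7);rel([*p,30],97.8)"
```

```text
[-10.83   0.95   0.84] [-0.002  0.    -0.001]
time_s: 9.0
tool_pos: [552.9, -76.1, 113.5]
tool_rot: [-179.9, -0.1, 97.8]
ft_force: [-0.1, -0.1, -0.1]
grip_width: 1.002
grip_force: 0.0
9.0 [552.9 -76.1 113.5] [-1.7992e+02 -8.0000e-02  9.7840e+01] [-0.1 -0.1 -0.1] 1.002 0.0
[-51.8  -5.9]
[-0.23  0.12  8.35] [-0.001 -0.001  0.001]
```

```bash
python3 -m pendant '{"commands":[[[-0.25,0.12,0],[0,0,0],1],[[-0.25,0.12,2.5],[0,0,0],1],[[-0.25,0.12,4.5],[0,0,0],1],[[-0.25,0.12,6],[0,0,0],1],[[-0.25,0.12,7.3],[0,0,0],1],[[-0.25,0.12,8.2],[0,0,0],1],[[-0.25,0.12,8.2],[0,0,0],1],[[-0.25,0.12,8.2],[0,0,0],1]]}'; python3 -c "
from h import *
st();print(tocaster(r.observe()['tool_pos']))
snap('scene','s5')"
```

```text
time_s: 9.8
tool_pos: [555.4, -80.0, 32.6]
tool_rot: [180.0, 0.0, 97.7]
ft_force: [0.1, 1.0, 0.5]
grip_width: 1.002
grip_force: 0.0
9.8 [555.4 -80.   32.6] [179.98   0.    97.75] [0.1 1.  0.5] 1.002 0.0
[-56.   -7.9]
```

```bash
python3 -m pendant '{"commands":[[[0.5,0,0.2],[0,0,0],1],[[1,0,0.2],[0,0,0],1],[[1.5,0,0.2],[0,0,0],1],[[2,0,0.2],[0,0,0],1],[[2.4,0,0.2],[0,0,0],1],[[2.4,0,0.2],[0,0,0],1],[[2.4,0,0.2],[0,0,0],1]]}'; python3 -c "
from h import *
st();print(tocaster(r.observe()['tool_pos']))
snap('scene','s6')
for f in('s5','s6'):
    im=cv2.imread('pics/%s.png'%f);h=cv2.cvtColor(im,cv2.COLOR_BGR2HSV)
    m=(cv2.inRange(h,(0,110,60),(6,255,255))|cv2.inRange(h,(172,110,60),(180,255,255)))
    k,l,s,c=cv2.connectedComponentsWithStats(m)
    for i in range(1,k):
        if 300<c[i][0]<350 and 250<c[i][1]<310: print(f,s[i,4],c[i].round(1),tocaster(atz(f,c[i],13)))
"
```

```text
time_s: 10.55
tool_pos: [551.7, -55.9, 30.2]
tool_rot: [-180.0, -0.0, 97.8]
ft_force: [-0.1, 0.2, -1.2]
grip_width: 1.001
grip_force: 0.0
10.55 [551.7 -55.9  30.2] [-1.7999e+02 -2.0000e-02  9.7760e+01] [-0.1  0.2 -1.2] 1.001 0.0
[-31.6  -7.5]
s6 1 [323. 276.] [-12.2  59.7]
```

```bash
cat >> h.py <<'E'
def red(f):
    im=cv2.imread('pics/%s.png'%f).astype(float); w=im[:,:,2]-np.maximum(im[:,:,0],im[:,:,1]); 
    # unroll along caster x at y 50..66, z 13
    xs=np.arange(-52,24,2.); out=[]
    for x in xs:
        v=[]
        for y in np.arange(52,66,2.):
            q=proj(f,[*fromcaster(x,y),13]); v.append(cv2.getRectSubPix(w.astype(np.float32),(1,1),(float(q[0]),float(q[1])))[0,0])
        out.append(max(v))
    print(f,' '.join('%d:%d'%(x,o) for x,o in zip(xs,out) if o>12))
E
python3 -c "
from h import *
for f in('s0','t0','s4','s5','s6'): red(f)"
```

```text
s0 -36:21 -34:44 -32:66 -30:67 -28:53 -26:31
t0 -36:53 -34:104 -32:122 -30:55 4:87 6:15
s4 -36:30 -34:47 -32:63 -30:59 -28:46 -26:26
s5 -36:21 -34:44 -32:66 -30:66 -28:53 -26:30
s6 -18:27 -16:49 -14:67 -12:61 -10:44 -8:24
```

```bash
python3 -m pendant '{"commands":[[[0.4,0,0],[0,0,0],1],[[0.8,0,0],[0,0,0],1],[[1.1,0,0],[0,0,0],1],[[1.3,0,0],[0,0,0],1],[[1.3,0,0],[0,0,0],1],[[1.3,0,0],[0,0,0],1]]}'; python3 -c "
from h import *
st();print(tocaster(r.observe()['tool_pos']));snap('scene','s7');red('s7')"
```

```text
time_s: 11.2
tool_pos: [550.2, -42.9, 30.3]
tool_rot: [180.0, -0.0, 97.8]
ft_force: [0.4, 0.3, -1.0]
grip_width: 0.999
grip_force: 0.0
11.2 [550.2 -42.9  30.3] [ 1.7998e+02 -3.0000e-02  9.7750e+01] [ 0.4  0.3 -1. ] 0.999 0.0
[-18.6  -7.8]
s7 -6:22 -4:45 -2:67 0:68 2:63 4:51 6:27
```

```bash
python3 -m pendant '{"commands":[[[0.1,0,0],[0,0,0],1],[[0.2,0,0],[0,0,0],1],[[0.2,0,0],[0,0,0],1],[[0.2,0,0],[0,0,0],1]]}'; python3 -c "
from h import *
st();print(tocaster(r.observe()['tool_pos']));snap('scene','s8');red('s8')"
```

```text
time_s: 11.65
tool_pos: [550.1, -41.6, 30.4]
tool_rot: [180.0, 0.0, 97.7]
ft_force: [0.5, -1.4, -0.5]
grip_width: 0.999
grip_force: 0.9
11.65 [550.1 -41.6  30.4] [1.7998e+02 1.0000e-02 9.7730e+01] [ 0.5 -1.4 -0.5] 0.999 0.9
[-17.2  -7.8]
s8 -4:33 -2:60 0:74 2:73 4:63 6:38
```

```bash
python3 -m pendant '{"commands":[[[0.1,0,0],[0,0,0],1],[[0.2,0,0],[0,0,0],1],[[0.2,0,0],[0,0,0],1],[[0.2,0,0],[0,0,0],1]]}'; python3 -c "
from h import *
st();print(tocaster(r.observe()['tool_pos']));snap('scene','s9');red('s9');snap('top','t9')
a=cv2.resize(cv2.imread('pics/t9.png')[222:282,290:370],None,fx=5,fy=5,interpolation=2);b=cv2.resize(cv2.imread('pics/s9.png')[230:290,285:365],None,fx=5,fy=5,interpolation=2);cv2.imwrite('pics/c9.png',np.hstack([a,b]))"
```

```text
time_s: 12.1
tool_pos: [549.7, -39.3, 30.3]
tool_rot: [180.0, -0.0, 97.7]
ft_force: [1.9, -1.1, 0.7]
grip_width: 1.003
grip_force: 0.7
12.1 [549.7 -39.3  30.3] [ 1.7998e+02 -1.0000e-02  9.7740e+01] [ 1.9 -1.1  0.7] 1.003 0.7
[-14.9  -7.8]
s9 -2:26 0:50 2:57 4:55 6:36 8:15
```

View pics/c9.png

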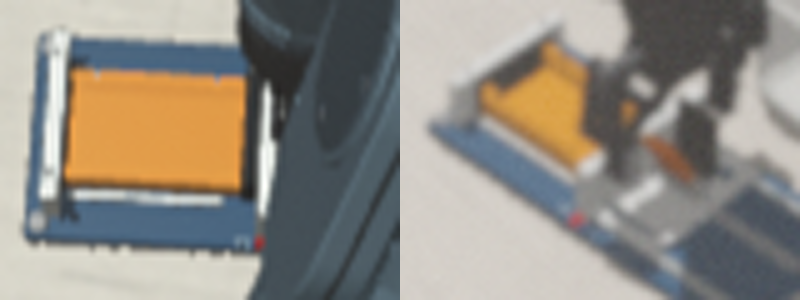

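The tray is nearly home. In the top crop the pointer's red is at (260,243), and the push is still only about 1.5 N, so the gasket is hardly compressed. I'll measure the pointer in the top view.

Run:
```python
from h import *
def prof(f):
    im=cv2.imread('pics/%s.png'%f).astype(np.float32); w=im[:,:,2]-np.maximum(im[:,:,0],im[:,:,1])
    for y in(52,55,58,61,64):
        print(f,y,' '.join('%d:%d'%(x,v) for x in range(-44,20,1) for v in [cv2.getRectSubPix(w,(1,1),tuple(float(t) for t in proj(f,[*fromcaster(x,y),13])))[0,0]] if v>15))
prof('t0');prof('t9')
# tray ends along y=0 in t9 : amber extent at floor z16
im=cv2.imread('pics/t9.png').astype(np.float32); w=im[:,:,2]-im[:,:,0]
for y,z in((-28.5,36),(0,16),(28.5,36)):
    print(y,' '.join('%d:%d'%(x,cv2.getRectSubPix(w,(1,1),tuple(float(t) for t in proj('t9',[*fromcaster(x,y+1),z])))[0,0]) for x in list(range(4,24,2))+list(range(100,122,2))))
```

```text
t0 52 -34:15 -33:19 -32:23 -31:17 3:30 4:58 5:37
t0 55 -36:31 -35:54 -34:66 -33:75 -32:81 -31:63 -30:45 -29:25 3:40 4:82 5:50
t0 58 -36:53 -35:89 -34:104 -33:121 -32:122 -31:85 -30:50 -29:20 3:47 4:85 5:47
t0 61 -36:41 -35:70 -34:89 -33:107 -32:102 -31:63 -30:22 3:37 4:57 5:28
t0 64 -35:25 -34:40 -33:56 -32:51 -31:30 4:15
t9 52 
t9 55 1:30 2:36 3:37 4:37
t9 58 0:35 1:62 2:69 3:74 4:74 5:34
t9 61 0:17 1:34 2:46 3:57 4:57 5:24
t9 64 4:15
-28.5 4:0 6:0 8:0 10:0 12:7 14:40 16:95 18:137 20:153 22:150 100:82 102:115 104:129 106:130 108:131 110:128 112:101 114:53 116:9 118:0 120:0
0 4:0 6:0 8:-1 10:0 12:11 14:65 16:121 18:154 20:155 22:154 100:150 102:150 104:150 106:150 108:151 110:152 112:127 114:56 116:15 118:-1 120:0
28.5 4:0 6:0 8:0 10:0 12:9 14:46 16:114 18:155 20:157 22:156 100:152 102:153 104:153 106:153 108:155 110:151 112:117 114:38 116:8 118:-1 120:0
```

```bash
python3 -m pendant '{"commands":[[[0.1,0,0],[0,0,0],1],[[0.1,0,0],[0,0,0],1],[[0.1,0,0],[0,0,0],1],[[0.1,0,0],[0,0,0],1]]}'; python3 -c "
from h import *
st();print(tocaster(r.observe()['tool_pos']));snap('top','t10')
for i in range(4): snap('scene','s10');st()
"
```

```text
time_s: 12.6
tool_pos: [549.5, -38.7, 30.3]
tool_rot: [180.0, 0.0, 97.7]
ft_force: [1.3, -2.5, 0.3]
grip_width: 1.001
grip_force: 1.4
12.6 [549.5 -38.7  30.3] [1.7999e+02 1.0000e-02 9.7730e+01] [ 1.3 -2.5  0.3] 1.001 1.4
[-14.2  -7.7]
12.7 [549.5 -38.7  30.3] [1.800e+02 1.000e-02 9.773e+01] [ 2.  -2.4  1.2] 1.003 1.5
12.75 [549.5 -38.7  30.3] [1.7999e+02 1.0000e-02 9.7730e+01] [ 1.9 -3.7  0.5] 0.999 1.6
12.8 [549.5 -38.7  30.3] [1.800e+02 1.000e-02 9.773e+01] [ 2.1 -2.9  0.1] 0.999 1.6
12.85 [549.6 -38.7  30.3] [1.7999e+02 1.0000e-02 9.7730e+01] [ 2.3 -3.6 -0.6] 1.0 1.6
```

```bash
python3 -m pendant '{"commands":[[[0.15,0,0],[0,0,0],1],[[0.3,0,0],[0,0,0],1],[[0.3,0,0],[0,0,0],1],[[0.3,0,0],[0,0,0],1]]}'
cat > p.py <<'E'
from h import *
import sys
st();print(tocaster(r.observe()['tool_pos']))
f=sys.argv[1];snap('top',f)
F=[]
for i in range(3): snap('scene','s'+f);F.append(r.observe()['ft_force'])
F=np.mean(F,0);a=np.radians(97.8);print('F caster x,y,z',np.round([F[0]*np.cos(a)+F[1]*np.sin(a),-F[0]*np.sin(a)+F[1]*np.cos(a),F[2]],1))
im=cv2.imread('pics/%s.png'%f).astype(np.float32); w=im[:,:,2]-np.maximum(im[:,:,0],im[:,:,1])
for y in(55,58,61):
    print(y,' '.join('%d:%d'%(x,v) for x in range(-12,20,1) for v in [cv2.getRectSubPix(w,(1,1),tuple(float(t) for t in proj(f,[*fromcaster(x,y),13])))[0,0]] if v>15))
w=im[:,:,2]-im[:,:,0]
for y,z in((0,16),(28.5,36)):
    print(y,' '.join('%d:%d'%(x,cv2.getRectSubPix(w,(1,1),tuple(float(t) for t in proj(f,[*fromcaster(x,y+1),z])))[0,0]) for x in list(range(8,24,2))+list(range(108,120,2))))
red('s'+f)
E
python3 p.py t11
```

```text
time_s: 13.25
tool_pos: [549.3, -36.6, 30.3]
tool_rot: [180.0, 0.1, 97.7]
ft_force: [3.0, -5.7, 0.6]
grip_width: 1.001
grip_force: 2.9
13.25 [549.3 -36.6  30.3] [1.800e+02 8.000e-02 9.772e+01] [ 3.  -5.7  0.6] 1.001 2.9
[-12.2  -7.7]
F caster x,y,z [-6.1 -1.7  0.2]
55 
58 4:18
61 
0 8:-1 10:0 12:10 14:65 16:121 18:154 20:154 22:154 108:152 110:153 112:128 114:56 116:14 118:-2
28.5 8:0 10:-1 12:8 14:47 16:114 18:156 20:157 22:156 108:155 110:151 112:118 114:39 116:8 118:-1
st11 0:30 2:48 4:59 6:58 8:44 10:24
```

```bash
python3 -m pendant '{"commands":[[[0.15,0,0],[0,0,0],1],[[0.17,0,0],[0,0,0],1],[[0.17,0,0],[0,0,0],1],[[0.17,0,0],[0,0,0],1]]}'; python3 p.py t12 | grep -v ^0
```

```text
time_s: 13.85
tool_pos: [549.1, -35.9, 30.3]
tool_rot: [180.0, 0.1, 97.7]
ft_force: [2.8, -7.8, 0.8]
grip_width: 1.0
grip_force: 4.0
13.85 [549.1 -35.9  30.3] [1.800e+02 1.500e-01 9.769e+01] [ 2.8 -7.8  0.8] 1.0 4.0
[-11.5  -7.6]
F caster x,y,z [-8.2 -1.3  0. ]
55 
58 
61 
28.5 8:0 10:-1 12:8 14:46 16:113 18:155 20:157 22:156 108:155 110:151 112:118 114:38 116:8 118:-1
st12 0:15 2:37 4:56 6:63 8:54 10:37 12:14
```

The pointer is now within about 0.5 mm of the mark by vision, and about 0.8 mm by force (8.2 N). The tray is home, and the gate has been held there 0.4 s. Next I'll close slowly, easing the TCP towards y ≈ -10.

```bash
python3 -m pendant '{"commands":[[[0,0.05,0],[0,0,0],0.8],[[0,0.1,0],[0,0,0],0.6],[[0,0.15,0],[0,0,0],0.4],[[0,0.2,0],[0,0,0],0.2],[[0,0.25,0],[0,0,0],0.1],[[0,0.25,0],[0,0,0],0.1],[[0,0.25,0],[0,0,0],0.1]]}' 60; python3 p.py t13 | grep -v ^0
```

```text
time_s: 14.75
tool_pos: [548.3, -36.1, 29.6]
tool_rot: [-179.6, 0.2, 97.7]
ft_force: [-4.9, -8.0, 5.6]
grip_width: 0.548
grip_force: 4.4
14.75 [548.3 -36.1  29.6] [-1.7962e+02  1.7000e-01  9.7660e+01] [-4.9 -8.   5.6] 0.548 4.4
[-11.5  -6.8]
F caster x,y,z [-7.1  5.1  4.7]
55 
58 
61 
28.5 8:0 10:-1 12:8 14:46 16:113 18:155 20:157 22:155 108:155 110:151 112:118 114:39 116:8 118:-1
st13 0:17 2:38 4:56 6:63 8:53 10:36 12:14
```

```bash
python3 -m pendant '{"commands":[[[0,0,0],[0,0,0],0],[[0,0,0],[0,0,0],-0.1],[[0,0,0],[0,0,0],-0.2],[[0,0,0],[0,0,0],-0.2],[[0,0,0],[0,0,0],-0.2]]}' 60; python3 p.py t14 | grep -v ^0
```

```text
time_s: 15.45
tool_pos: [548.7, -36.0, 29.6]
tool_rot: [-179.7, 0.2, 97.7]
ft_force: [-4.0, -7.7, 2.1]
grip_width: 0.402
grip_force: 5.0
15.45 [548.7 -36.   29.6] [-1.7967e+02  1.6000e-01  9.7660e+01] [-4.  -7.7  2.1] 0.402 5.0
[-11.5  -7.2]
F caster x,y,z [-7.4  4.6  3. ]
55 
58 
61 
28.5 8:0 10:0 12:8 14:46 16:113 18:155 20:157 22:156 108:154 110:151 112:118 114:38 116:8 118:-1
st14 0:16 2:37 4:55 6:62 8:53 10:37 12:14
```

```bash
python3 -m pendant '{"commands":[[[0,0,0],[0,0,0],-0.3],[[0,0,0],[0,0,0],-0.36],[[0,0,0],[0,0,0],-0.42],[[0,0,0],[0,0,0],-0.5],[[0,0,0],[0,0,0],-0.6],[[0,0,0],[0,0,0],-0.8],[[0,0,0],[0,0,0],-1],[[0,0,0],[0,0,0],-1],[[0,0,0],[0,0,0],-1]]}' 60; python3 p.py t15 | grep -v ^0
```

```text
time_s: 16.55
tool_pos: [555.1, -35.0, 31.2]
tool_rot: [179.6, 0.1, 97.7]
ft_force: [12.7, -7.1, -1.9]
grip_width: 0.238
grip_force: 61.3
16.55 [555.1 -35.   31.2] [1.7964e+02 1.2000e-01 9.7670e+01] [12.7 -7.1 -1.9] 0.238 61.3
[-11.4 -13.7]
F caster x,y,z [ -8.1 -11.7  -2.7]
55 
58 
61 
28.5 8:0 10:0 12:9 14:46 16:113 18:155 20:157 22:156 108:154 110:151 112:118 114:38 116:8 118:-1
st15 0:18 2:38 4:55 6:62 8:53 10:37 12:13
```

```bash
python3 -m pendant '{"commands":[[[0,0.15,0],[0,0,0],-1],[[0,0.3,0],[0,0,0],-1],[[0,0.3,0],[0,0,0],-1],[[0,0.3,0],[0,0,0],-1],[[0,0.3,0],[0,0,0],-1]]}' 60; python3 p.py t16 | grep -v ^0; python3 -c "
import cv2,numpy as np
a=cv2.resize(cv2.imread('pics/t16.png')[222:282,290:370],None,fx=5,fy=5,interpolation=2);b=cv2.resize(cv2.imread('pics/st16.png')[230:290,285:365],None,fx=5,fy=5,interpolation=2);cv2.imwrite('pics/c16.png',np.hstack([a,b]))"
```

```text
time_s: 17.25
tool_pos: [555.1, -35.0, 31.1]
tool_rot: [180.0, 0.2, 97.7]
ft_force: [3.0, -7.6, 7.3]
grip_width: 0.238
grip_force: 61.0
17.25 [555.1 -35.   31.1] [1.7996e+02 1.6000e-01 9.7660e+01] [ 3.  -7.6  7.3] 0.238 61.0
[-11.4 -13.7]
F caster x,y,z [-7.6 -2.2  7.2]
55 
58 
61 
28.5 8:0 10:-1 12:7 14:46 16:113 18:155 20:156 22:156 108:154 110:151 112:118 114:39 116:8 118:-1
st16 0:16 2:37 4:55 6:62 8:53 10:36 12:13
```

View pics/c16.png

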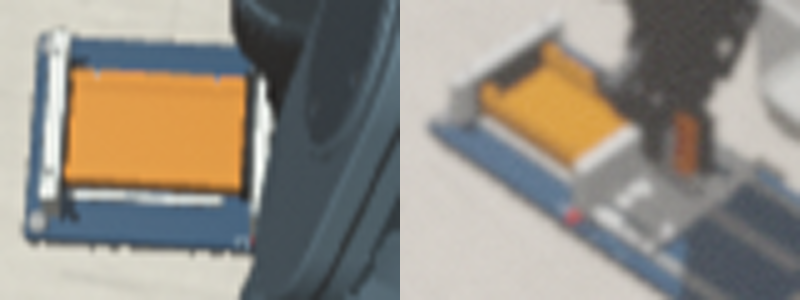

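The lever stands upright at crop (685,145), squeezed between the fingers. The tray is home and the pointer at (573,217) is unchanged, so I'm handing in.

```bash
python3 -c "
from bench import r
print(r.sign_off())"
```

```text
the job is handed in; nothing more can be done
None
```

The job is handed in at about 17 s of the 42 s allowed: the tray is home on the end wall, the gate pointer is within about 1 mm of the mark by camera and push force, and the lever is shut and still held at about 61 N; the hand-in returned no verdict.

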